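# Turn the panel to the pointer and swing the hand rest over it

### The job

Set up the round wooden panel for the next stretch of burning: push on the spokes of its wheel with a fingertip until the yellow knob points straight at the brass pointer, then push the wooden hand rest round over the panel as far as it goes, leaving the wheel where you set it. Only push: do not lift the wheel or the hand rest off their pins, and leave the loose things around them alone.

Things in the scene. Friction and masses are not known exactly. Their poses are not given: they have to be found in the camera images.
- stand: Dark steel stand fixed to the table, carrying the wheel and the hand rest. Origin: on the table under the wheel's vertical axis. The brass index pointer is on its -y side, the post of the hand rest on its +y side. A low bar 34 mm wide, 12 mm high runs along its y axis under both; its foot is 150 mm across.
- axis (a point): Point on the wheel's vertical axis at the height of the spokes (46 mm above the table). The wheel carries a round wooden panel 160 mm across, top at 61 mm, fixed on it. Spokes are level steel rods 12 mm thick at 46 mm height, free between 80 and 141 mm from the axis.
- index (a point): Point 155 mm from the axis straight in front of the brass pointer's tip, 46 mm above the table: the middle of the yellow knob must stand here. The brass cone's tip is 25 mm further out, its post reaches 226 mm from the axis and 60 mm height.
- yellow_knob (a point): Middle of the yellow ball (28 mm across) on the end of one of the wheel's four spokes, 155 mm from the axis, 46 mm above the table. The other three spokes, at 90, 180 and 270 degrees from it, carry black balls and may be pushed too.
- wheel (a joint): Angle of the wheel (rad), growing anticlockwise seen from above; 0 (and 6.283, a full turn) is the yellow spoke pointing at the brass pointer. It starts between 1.1 and 5.2, so the short way may be either direction; stops only at -2.0 and 8.3. It turns stiffly (about 0.15 N m, some 1.5 N on a spoke) and stays where it is left.
- wheel_lift (a joint): How far the wheel has been lifted off its spindle (m); 0 is seated. It just sits there by its weight, about 1 kg.
- rest (a joint): Angle of the hand rest (rad). 0 is its stop: the bar lying over the panel along the line from post to wheel axis, its end 15 mm past the axis. It grows clockwise seen from above; parked at the start at 1.15 to 1.9, swung out towards the stand's -x side (the robot's), clear of the wheel. Needs about 0.1 N m and stays where left.
- rest_hinge (a point): Axis of the hand rest's post, at the bar's mid height (94 mm), 215 mm from the wheel's axis. Post and hub top out at 107 mm.
- rest_tip (a point): End of the wooden hand rest, a bar that turns level on its post: 230 mm from its hinge, at its mid height (94 mm). The bar is 30 mm wide, 18 mm thick, underside 85 mm and top 103 mm above the table.
- rest_lift (a joint): How far the hand rest has been lifted up its post pin (m); 0 is seated. It weighs about 0.45 kg and its pin grips with 2.5 N: do not drag it up with the finger.
- ink: Bystander, loose, to be left alone: small glass ink jar with black cap, 44 mm across, 65 mm tall. Origin: on the table under its middle.
- pen: Bystander, loose, to be left alone: burning pen with yellow handle and steel tip, about 170 mm long, lying flat. Origin: on the table under the pen's middle part; it lies along its x axis.
- dish: Bystander, loose, to be left alone: white bowl, 84 mm across, 28 mm tall. Origin: on the table under its middle.
- sander: Bystander, loose, to be left alone: cork sanding block 60 x 36 x 26 mm. Origin: on the table under its middle.
- paint: Bystander, loose, to be left alone: blue paint jar with white cap, 56 mm across, 80 mm tall. Origin: on the table under its middle.
- cup: Bystander, loose, to be left alone: blue cup, 76 mm across, 85 mm tall. Origin: on the table under its middle.

How it is judged (in metres and radians):
On the way, in this order (a step that is already met when the one before it is completed fails the run):
1. the yellow knob stands still at the brass pointer, the hand rest still out of the way (horizontal distance between yellow_knob and index below 0.015 m and value of joint rest above 0.8 rad and velocity of joint wheel between -0.1 and 0.1 rad/s), for 0.2 s.
2. the hand rest is swung over the panel to its stop (value of joint rest below 0.1 rad), for 0.2 s.
At the end, for the whole second after the job is handed in: The yellow knob's middle is within 15 mm of the index point in front of the brass pointer, the hand rest is within 0.1 rad of its stop over the panel, both are seated (lifted less than 4 mm) and at rest (horizontal distance between yellow_knob and index below 0.015 m and value of joint rest below 0.1 rad and value of joint each of wheel_lift, rest_lift below 0.004 m and velocity of joint wheel between -0.1 and 0.1 rad/s); the robot touches nothing.
It fails at once if the wheel is lifted off its spindle (12 mm) (value of joint wheel_lift above 0.012 m).
It fails at once if the hand rest is lifted off its pin (12 mm) (value of joint rest_lift above 0.012 m).
It fails at once if a loose thing standing around is moved by more than 25 mm (distance of any of ink, pen, dish, sander, paint, cup from where it was at the start of the episode above 0.025 m).
It also fails if it takes over 64 s, if anything falls off the work surface, if the arm or the gripper's body presses on something with over 40 N, if the wrist force passes 120 N, or if a joint passes its speed limit or range.

### The arm

A 7-joint arm with a two-finger parallel gripper is mounted at the origin on the work surface. World frame = base frame: x ahead of the robot, y to its left, z up, the work surface at z = 0. Lengths are in m, angles in degrees, forces in N, time in s.
With the tool pointing down it reaches from about 0.425 to 0.875 m from the base axis. Payload 4.7 kg.
Tool frame: the origin (TCP) lies at the very end of the fingers, on their centre line; the grasp point (between the pads) lies 19 mm behind it; z points along the fingers, y is the line along which they close (so a half turn about z gives the same grasp; the last joint's range is limited). The gripper opens to 87 mm and grips with 3 to 60 N. Pads are 19 mm wide; open, the fingers measure 117 mm over their backs; the gripper's body (75 mm by 190 mm) begins 51 mm behind the grasp point.
Start: joints at [-76.083, 18.392, -4.016, 83.108, 1.295, 78.541, -3.26], TCP at [0.147, 0.633, 0.202] pointing down, gripper open.
Joint ranges: [-163.93, 163.93], [-17.29, 119.83], [-79.2, 71.16], [3.27, 140.29], [-89.18, 269.18], [5.43, 117.66], [-154.24, 154.24]. Speed limits (degrees/s): [147.25, 147.25, 180, 180, 180, 180, 180].

### API

Orientations are given as [roll, pitch, yaw] about the fixed x, y, z axes, in that order (R = Rz(yaw) Ry(pitch) Rx(roll)).
In Python, from cell import get_obs, read_camera, sign_off, silhouettes gives the robot as it stands.
- The arm moves only by the tool play_rows, never from a script. Its argument "steps" is a list that holds one entry, the list of rows, each a list of 7 numbers: the shift along the tool's x, y, z in m, then the turn, a rotation vector about the tool's x, y, z in rad, then the finger opening in m, from 0 to 0.087. A call has 1 to 12 rows; each row shifts and turns the commanded pose from where the row before left it, along the tool's axes as they then stand; what a row does not reach is not made up. A row lasts 1/10 s, in which the tool goes at most 50 mm and 8.59 degrees, less where a joint would pass 70% of its speed; a pose out of reach is approached as far as the arm can. A call is refused whole if a number of a shift passes 0.05 or a number of a turn 0.15, either way. A call with a gripper value outside its range is refused whole. The fingers move at their own pace and stop on an object; "force" is the grip in N (left out, the last holds). Time passes only in rows, so rows that do not move let the fingers close. It gives the time, the measured TCP pose, the force, the opening and the grip force at its end, in the units of the state.
- get_obs(): the state, without advancing time (a new reading comes with each control period).
- read_camera(name): name is "scene" or "side" or "wrist"; returns a dict with "frame" (420x560x3 uint8, red, green, blue), "intrinsics" (3x3 intrinsics, pixels), "view" (4x4, takes a point from world to camera coordinates). Camera axes: x right, y up, looking along -z (the intrinsics and any distortion apply to the point x, -y, -z); pixel columns grow to the right and rows downward; lengths in m; the calibration is good to about 2 mm. A picture is of the moment at which its call begins. There is no depth.
- sign_off(): hands the job in; it is judged then, once.
Trained networks look in the newest picture that a camera, given by its name, has taken for a name from the list of things; names that differ only in an ending like _2 or _b are one class to them, and where a whole thing is asked for, a point or a joint stands for the part that bears it (a point fixed in the world has none). Each returns a list of dicts, best first, with "p" (0 to 1); they miss things now and then, are a little off and sometimes report something else, mostly with a low value. They report only what shows in the picture. A call takes as long as a camera call.
- silhouettes(camera, name): "pixels" (420x560 bool, what is visible of it) and "extent" ([left, top, right, bottom] in pixels, round what is visible of it).
The state is a dict: "time_s": time; "qpos": joint angles; "joint_velocities": joint speeds; "effort": joint torques, N m; "tool_pos": TCP position; "tool_rot": TCP orientation; "force": force on the tool from outside, world axes, zero at the start; "wrist_torque": the same for the moment, N m; "grip_width": finger opening in m; "grasp_force": force on a finger pad.
Only numpy, scipy, OpenCV 4.12 (cv2) and the standard library are available. Lean on these libraries where they do the work, as an engineer would, in place of code of your own. Each camera call takes 0.05 s, during which the arm holds its last target. There are 200 camera calls.

## Working session

There is one attempt and no reset: what is moved stays moved. The work goes in short steps, Python scripts to look and compute and a tool call to move; the robot and the scene stay as the last step left them, time stands still between calls to the robot, and variables do not carry over. Pictures are saved under pics/ and viewed, at most 10 in all, crops included, and the job is handed in when it is done.

Besides the shell and the picture viewer there is one more tool, called after "Request:" as name(argument=value, ...) on one line, values as JSON. play_rows: Moves the arm, as the interface text tells. Its arguments: {"type":"object","properties":{"steps":{"type":"array","items":{"type":"array","items":{"type":"array","items":{"type":"number"}}}},"force":{"type":"number"}},"required":["steps"]}

```bash
mkdir -p pics; ls; python3 - <<'E'
from cell import *
import cv2,numpy as np
a=read_camera("scene");b=read_camera("side")
for n,c in(("scene",a),("side",b)):
    cv2.imwrite(f"pics/{n}0.png",cv2.resize(c["frame"][:,:,::-1],(800,600)))
    print(n,np.round(c["intrinsics"],1).tolist(),np.round(c["view"],3).tolist())
o=get_obs();print(o["time_s"],o["tool_pos"],o["tool_rot"])
E
```

```text
pics
scene [[406.3, 0.0, 280.5], [0.0, 406.3, 207.8], [0.0, 0.0, 1.0]] [[-0.546, 0.838, -0.01, 0.302], [-0.468, -0.295, 0.833, 0.207], [0.695, 0.459, 0.553, -1.298], [0.0, 0.0, 0.0, 1.0]]
side [[395.6, 0.0, 283.7], [0.0, 395.6, 217.0], [0.0, 0.0, 1.0]] [[-0.952, -0.306, -0.016, 0.542], [0.167, -0.563, 0.81, -0.172], [-0.257, 0.768, 0.587, -0.974], [0.0, 0.0, 0.0, 1.0]]
0.1 [0.14735584 0.63254795 0.20089166] [-1.79905149e+02  7.07764257e-03  1.66893694e+02]
```

View pics/scene0.png

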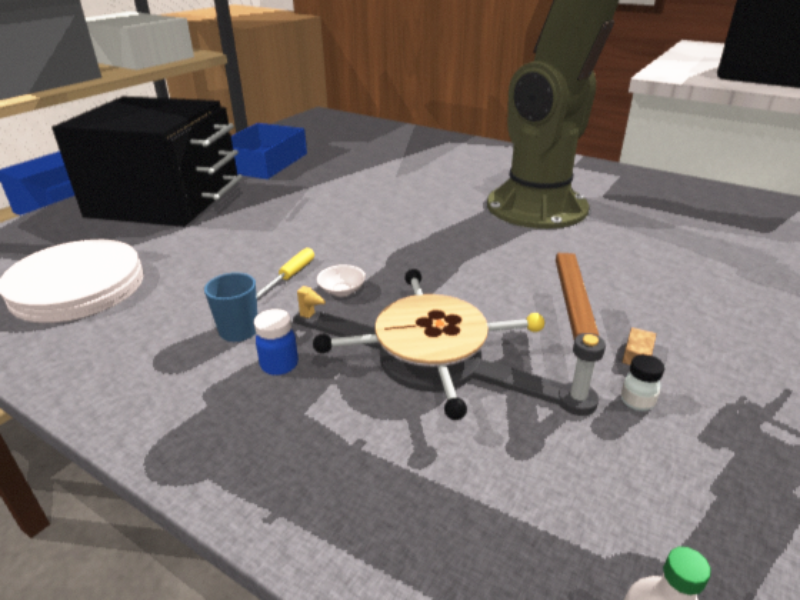

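View pics/side0.png

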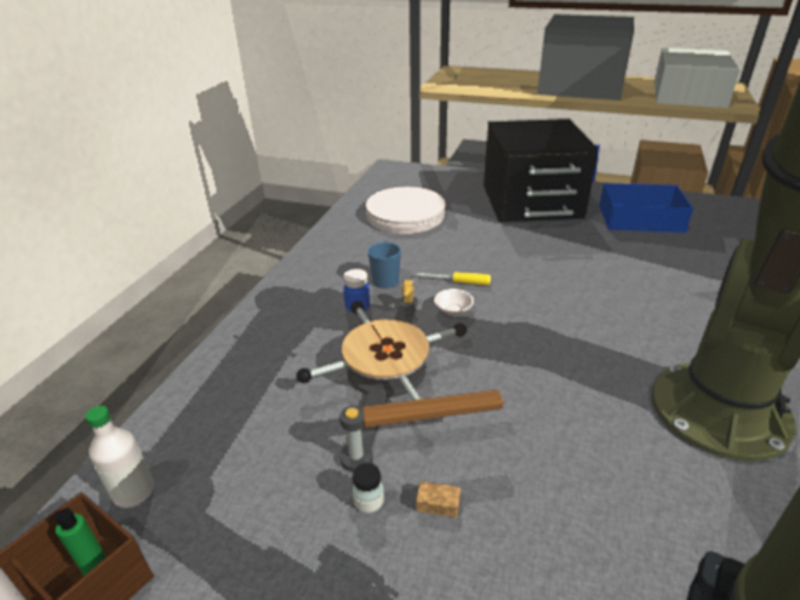

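Scene: panel centre (432,328), yellow knob (536,322), black knobs (414,277), (322,343), (456,408), brass tip (322,298), rest hub top (590,342), rest tip (567,256). In the side view the black knobs are at (460,330), (304,376), (357,307), the hub is at (352,413), and the yellow knob is hidden behind the bar.

```bash
cat > h.py <<'E'
import numpy as np
from cell import *
def proj(c,P):
    p=c["view"]@np.append(P,1); q=c["intrinsics"]@[p[0],-p[1],-p[2]]; return q[:2]/q[2]
def back(c,uv,z):
    R=c["view"][:3,:3];t=c["view"][:3,3];o=-R.T@t
    d=np.linalg.solve(c["intrinsics"],[uv[0],uv[1],1]);d=R.T@(d*[1,-1,-1]);return o+d*(z-o[2])/d[2]
E
python3 - <<'E'
from h import *
from scipy.optimize import least_squares
C={n:read_camera(n) for n in("scene","side")}
# frame: th = stand yaw; pt in stand frame
def pts(v):
    x,y,th,w,r=v
    def S(px,py,z): 
        c,s=np.cos(th),np.sin(th); return np.array([x+c*px-s*py,y+s*px+c*py,z])
    k=lambda i:S(.155*np.cos(-np.pi/2+w+i*np.pi/2),.155*np.sin(-np.pi/2+w+i*np.pi/2),.046)
    a=-np.pi/2-r
    return dict(Y=k(0),B1=k(1),B2=k(2),B3=k(3),H=S(0,.215,.107),T=S(.23*np.cos(a),.215+.23*np.sin(a),.103),P=S(0,0,.061),I=S(0,-.18,.046))
ob=[("scene",k,u) for k,u in dict(Y=(536,322),B1=(414,277),B2=(322,343),B3=(456,408),H=(590,342),T=(567,255),P=(432,328),I=(322,298)).items()]
ob+=[("side",k,u) for k,u in dict(B1=(460,330),B2=(357,307),B3=(304,376),H=(352,413),T=(501,400),P=(386,349)).items()]
f=lambda v:np.concatenate([proj(C[c],pts(v)[k])-np.array(u)*.7 for c,k,u in ob])
best=min((least_squares(f,[.6,.1,t,w,1.5],loss="soft_l1") for t in(-1.5,0,1.5,3) for w in(1.5,3,4.5)),key=lambda s:s.cost)
print(best.x,best.cost);r=f(best.x).reshape(-1,2)
for (c,k,u),e in zip(ob,r):print(c,k,np.round(e,1))
for k,p in pts(best.x).items():print(k,p.round(3),np.hypot(*p[:2]).round(3))
for n in "ink pen dish sander paint cup".split():
  for c in C:
    d=silhouettes(c,n)
    if d:
      e=d[0]["extent"];print(n,c,round(d[0]["p"],2),"base~",back(C[c],((e[0]+e[2])/2,e[3]-3),0).round(3)[:2])
E
```

```text
[0.58442785 0.07310716 0.10345575 3.76191248 1.21983795] 14.016209455524635
scene Y [-0.6 -0.3]
scene B1 [-0.4 -0.7]
scene B2 [ 0.4 -0.5]
scene B3 [-0.5 -0.2]
scene H [ 0.5 -2.2]
scene T [ 1.  -2.6]
scene P [-0.5 -3.3]
scene I [2.6 1.8]
side B1 [-0.2  0.6]
side B2 [-0.1  0.7]
side B3 [-0.5  0.4]
side H [-1.7  0.4]
side T [-0.3 -1.5]
side P [-0.8 -1.9]
Y [0.482 0.189 0.046] 0.518
B1 [ 0.468 -0.03   0.046] 0.469
B2 [ 0.687 -0.043  0.046] 0.688
B3 [0.701 0.176 0.046] 0.722
H [0.562 0.287 0.107] 0.631
T [0.356 0.186 0.103] 0.401
P [0.584 0.073 0.061] 0.589
I [ 0.603 -0.106  0.046] 0.612
ink scene 0.64 base~ [0.517 0.361]
ink side 0.7 base~ [0.513 0.371]
pen scene 0.16 base~ [0.689 0.133]
pen side 0.59 base~ [ 0.501 -0.304]
dish scene 0.78 base~ [ 0.513 -0.147]
dish side 0.86 base~ [ 0.512 -0.158]
sander scene 0.81 base~ [0.417 0.329]
sander side 0.98 base~ [0.41  0.335]
paint scene 0.92 base~ [ 0.73  -0.099]
paint side 0.63 base~ [ 0.713 -0.093]
cup scene 0.82 base~ [ 0.711 -0.213]
cup side 0.92 base~ [ 0.697 -0.217]
```

Request:
play_rows(steps=[[[0,0,0,0,0,-0.1145,0],[0,0,0,0,0,-0.1145,0],[-0.03,-0.033,0,0,0,0,0],[-0.03,-0.033,0,0,0,0,0],[-0.03,-0.033,0,0,0,0,0],[-0.03,-0.033,0,0,0,0,0],[-0.03,-0.033,0,0,0,0,0],[-0.03,-0.033,0,0,0,0,0],[-0.03,-0.033,0,0,0,0,0],[-0.013,-0.04,0,0,0,0,0],[-0.013,-0.04,0,0,0,0,0],[-0.013,-0.04,0,0,0,0,0]]])

```text
time_s: 2.0
tool_pos: [0.3971, 0.2804, 0.2021]
tool_rot: [180.0, 0.0, 180.0]
force: [0.8, -1.0, 0.6]
grip_width: 0.0026
grasp_force: 0.0
```

Request:
play_rows(steps=[[[-0.013,-0.04,0,0,0,0,0],[-0.013,-0.04,0,0,0,0,0],[-0.013,-0.04,0,0,0,0,0],[-0.013,-0.04,0,0,0,0,0],[-0.013,-0.04,0,0,0,0,0],[-0.013,-0.04,0,0,0,0,0],[0,0,0,0,0,0,0],[0,0,0,0,0,0,0],[0,0,0,0,0,0,0]]])

```text
time_s: 2.9
tool_pos: [0.4743, 0.0435, 0.2018]
tool_rot: [180.0, -0.0, -179.9]
force: [0.2, -0.3, 0.3]
grip_width: 0.0001
grasp_force: 0.0
```

Request:
play_rows(steps=[[[0,0,0.041,0,0,0,0],[0,0,0.041,0,0,0,0],[0,0,0.041,0,0,0,0],[0,0,0.042,0,0,0,0],[0,0,0,0,0,0,0],[0,0,0,0,0,0,0],[-0.0033,-0.0092,0,0,0,0,0],[-0.0033,-0.0092,0,0,0,0,0],[-0.0049,-0.0085,0,0,0,0,0],[-0.0049,-0.0085,0,0,0,0,0],[-0.0063,-0.0075,0,0,0,0,0],[-0.0063,-0.0075,0,0,0,0,0]]])

```text
time_s: 4.1
tool_pos: [0.5043, -0.0091, 0.037]
tool_rot: [180.0, 0.0, 180.0]
force: [0.1, 0.2, 0.3]
grip_width: 0.0005
grasp_force: 0.0
```

Request:
play_rows(steps=[[[-0.0075,-0.0063,0,0,0,0,0],[-0.0075,-0.0063,0,0,0,0,0],[-0.0085,-0.0049,0,0,0,0,0],[-0.0085,-0.0049,0,0,0,0,0],[-0.0092,-0.0033,0,0,0,0,0],[-0.0092,-0.0033,0,0,0,0,0],[-0.0096,-0.0017,0,0,0,0,0],[-0.0096,-0.0017,0,0,0,0,0],[0,0,0,0,0,0,0]]])

```text
time_s: 5.0
tool_pos: [0.5747, -0.0407, 0.0369]
tool_rot: [-180.0, 0.1, -180.0]
force: [0.1, -0.2, -0.6]
grip_width: 0.0004
grasp_force: 0.0
```

```bash
python3 - <<'E'
from cell import *
import cv2
c=read_camera("scene");cv2.imwrite("pics/s1.png",cv2.resize(c["frame"][100:330,180:460,::-1],(730,600)))
E
```

```text
(no output)
```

View pics/s1.png

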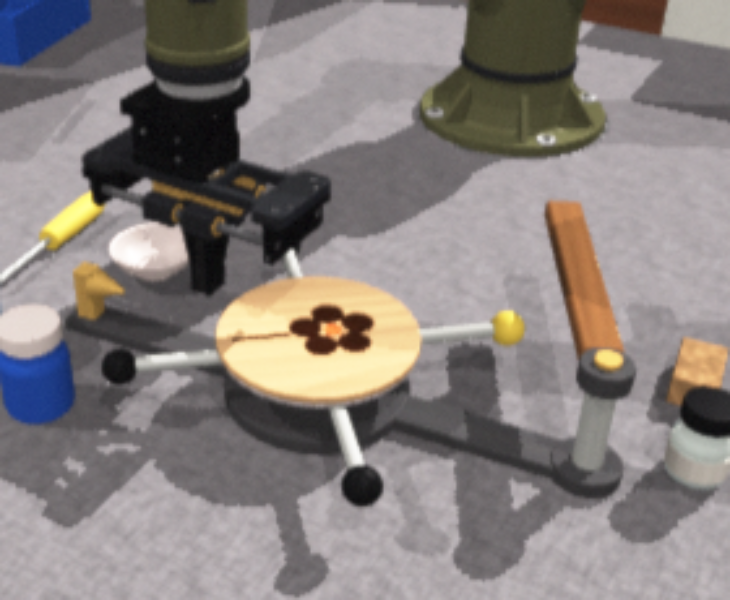

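The wheel hasn't moved: yellow is still at crop (508,326), while the finger at (207,290) is already past the B1 spoke at (290,262). I'll check the geometry.

```bash
python3 - <<'E'
from h import *
import cv2
C={n:read_camera(n) for n in("scene","side")}
o=get_obs();p=o["tool_pos"];print(p,o["time_s"],o["force"],proj(C["scene"],p),proj(C["side"],p))
print(back(C["scene"],(259.4,211),.037))
f=C["side"]["frame"];cv2.imwrite("pics/s2.png",cv2.resize(f[170:340,180:390,::-1],(741,600)))
E
```

```text
[ 0.57281228 -0.04052512  0.03664376] 5.15 [0.06185605 0.41019298 0.04125706] [260.05511664 216.306434  ] [286.84020804 225.40272582]
[ 0.55691978 -0.05364393  0.037     ]
```

View pics/s2.png

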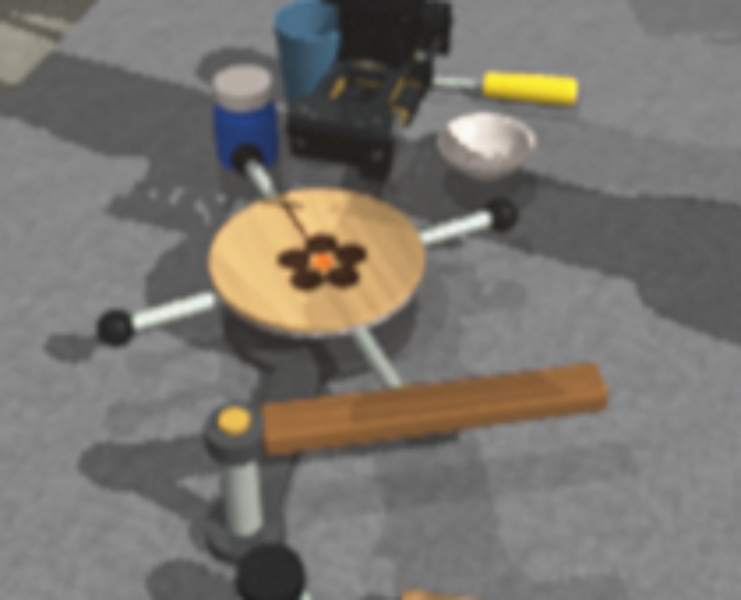

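The tip shows about 5 px higher than its calculated position in both views. The real fingertip is therefore roughly 15 mm higher and passed over the spoke. I'll go back behind B1 and run lower.

Request:
play_rows(steps=[[[0,0,-0.045,0,0,0,0],[0,0,0,0,0,0,0],[0.033,0.028,0,0,0,0,0],[0.033,0.028,0,0,0,0,0],[0.033,0.028,0,0,0,0,0],[0,0,0,0,0,0,0],[0,0,0.03,0,0,0,0],[0,0,0.032,0,0,0,0],[0,0,0,0,0,0,0],[0,0,0,0,0,0,0]]])

```text
time_s: 6.15
tool_pos: [0.4741, 0.0428, 0.02]
tool_rot: [-180.0, -0.0, 180.0]
force: [-0.5, -0.2, -0.0]
grip_width: 0.0002
grasp_force: 0.0
```

```bash
python3 - <<'E'
from h import *
import cv2
C={n:read_camera(n) for n in("scene","side")}
o=get_obs();p=o["tool_pos"];print(p,o["time_s"],o["force"],proj(C["scene"],p),proj(C["side"],p))
f=C["side"]["frame"];g=C["scene"]["frame"]
cv2.imwrite("pics/s3.png",np.hstack([cv2.resize(f[170:290,230:350,::-1],(400,400)),cv2.resize(g[140:260,230:350,::-1],(400,400))]))
E
```

```text
[0.47559636 0.04328838 0.02131921] 6.25 [1.19485149 0.25002951 1.50549519] [314.48268249 212.50306544] [312.35136962 254.59554586]
```

View pics/s3.png

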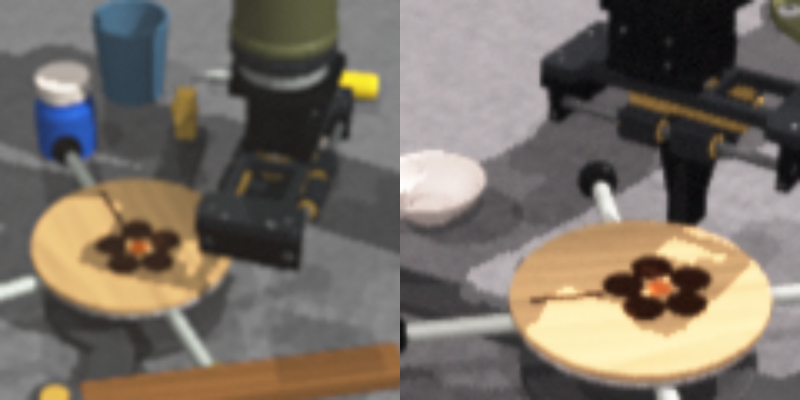

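In the right half the finger tip is at about (685,222), partly behind the panel edge, with the B1 spoke at (605,205) to its left. Next is a push.

Request:
play_rows(steps=[[[-0.0033,-0.0092,0,0,0,0,0],[-0.0033,-0.0092,0,0,0,0,0],[-0.0049,-0.0085,0,0,0,0,0],[-0.0049,-0.0085,0,0,0,0,0],[-0.0063,-0.0075,0,0,0,0,0],[-0.0063,-0.0075,0,0,0,0,0],[-0.0075,-0.0063,0,0,0,0,0],[-0.0075,-0.0063,0,0,0,0,0],[0,0,0,0,0,0,0]]])

```text
time_s: 7.15
tool_pos: [0.5195, -0.0214, 0.0199]
tool_rot: [-179.9, 0.1, 179.9]
force: [0.7, 0.6, 0.4]
grip_width: 0.0007
grasp_force: 0.0
```

```bash
python3 - <<'E'
from h import *
import cv2
c=read_camera("scene");f=c["frame"]
cv2.imwrite("pics/s4.png",cv2.resize(f[100:330,180:460,::-1],(730,600)))
hsv=cv2.cvtColor(f,cv2.COLOR_RGB2HSV);
d=silhouettes("scene","yellow_knob");print([(x["p"],x["extent"]) for x in d][:3])
E
```

```text
[(0.9, [226.3, 189.3, 365.9, 285.9]), (0.25, [435.5, 243.5, 464.9, 286.3])]
```

View pics/s4.png

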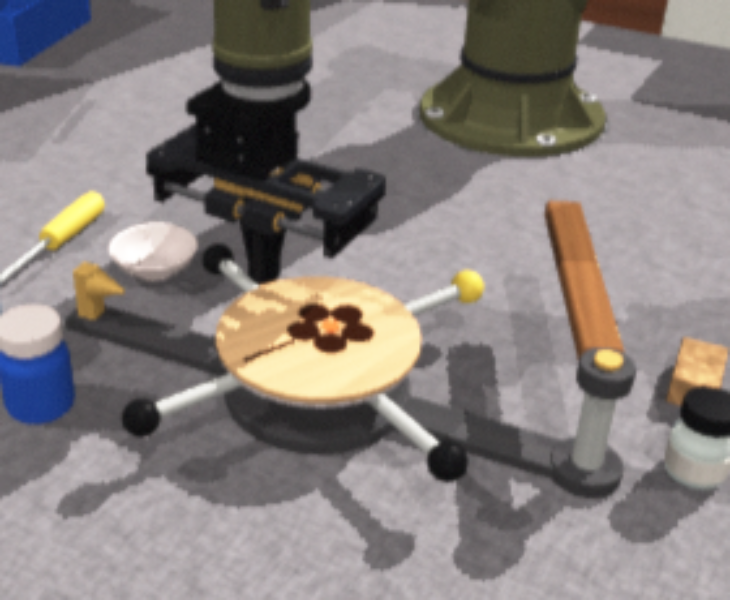

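It works: the wheel is turning and yellow is now at (468,286). I'll continue the arc.

Request:
play_rows(steps=[[[-0.0085,-0.0049,0,0,0,0,0],[-0.0085,-0.0049,0,0,0,0,0],[-0.0092,-0.0033,0,0,0,0,0],[-0.0092,-0.0033,0,0,0,0,0],[-0.0096,-0.0017,0,0,0,0,0],[-0.0096,-0.0017,0,0,0,0,0],[-0.0098,0,0,0,0,0,0],[-0.0098,0,0,0,0,0,0],[-0.0096,0.0017,0,0,0,0,0],[-0.0096,0.0017,0,0,0,0,0],[-0.0092,0.0033,0,0,0,0,0],[-0.0092,0.0033,0,0,0,0,0]]])

```text
time_s: 8.45
tool_pos: [0.6307, -0.0292, 0.0198]
tool_rot: [-180.0, -0.0, -180.0]
force: [-2.4, 0.3, 0.1]
grip_width: 0.0006
grasp_force: 0.8
```

Request:
play_rows(steps=[[[-0.0085,0.0049,0,0,0,0,0],[-0.0085,0.0049,0,0,0,0,0],[-0.0075,0.0063,0,0,0,0,0],[-0.0075,0.0063,0,0,0,0,0],[-0.0063,0.0075,0,0,0,0,0],[-0.0063,0.0075,0,0,0,0,0],[-0.0049,0.0085,0,0,0,0,0],[-0.0049,0.0085,0,0,0,0,0],[-0.0033,0.0092,0,0,0,0,0],[-0.0033,0.0092,0,0,0,0,0],[0,0,0,0,0,0,0]]])

```text
time_s: 9.55
tool_pos: [0.6919, 0.0466, 0.02]
tool_rot: [179.9, 0.1, -179.8]
force: [-0.2, 1.2, 0.5]
grip_width: 0.0006
grasp_force: 0.0
```

```bash
python3 - <<'E'
from h import *
import cv2
c=read_camera("scene");f=c["frame"]
cv2.imwrite("pics/s5.png",cv2.resize(f[100:330,180:460,::-1],(730,600)))
p=get_obs()["tool_pos"];r=p[:2]-[.584,.073];print(p,np.hypot(*r),np.degrees(np.arctan2(r[1],r[0]))%360)
E
```

```text
[0.6916729  0.04533388 0.02001213] 0.11117044022533604 345.5898061128144
```

View pics/s5.png

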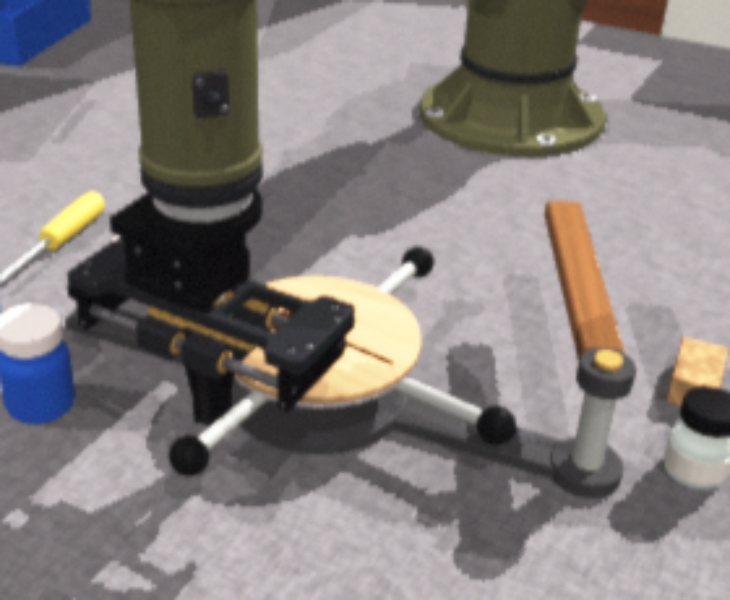

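Three black knobs show at crop (188,455), (497,425) and (418,262); yellow is hidden behind the gripper. I'll compute the wheel angle from them.

```bash
python3 - <<'E'
from h import *
c=read_camera("scene")
for i,(u,v) in enumerate([(188,455),(497,425),(418,262)]):
    q=back(c,(180+u*280/730,100+v*230/600),.046);r=q[:2]-[.5844,.0731]
    a=np.degrees(np.arctan2(r[1],r[0]));print(q,np.hypot(*r),(a-90*(i+1)+84.07+360)%360)
E
```

```text
[0.74043739 0.06185649 0.046     ] 0.15644194759467056 349.94858951865217
[0.59765922 0.22871028 0.046     ] 0.1561741578038439 349.1997120757917
[0.43318459 0.08629043 0.046     ] 0.15178961654299786 349.0847424639803
```

Request:
play_rows(steps=[[[-0.0011,0.007,0,0,0,0,0],[-0.0011,0.007,0,0,0,0,0],[-0.001,0.0068,0,0,0,0,0],[0,0,0,0,0,0,0],[0,0,0,0,0,0,0],[0,-0.01,0,0,0,0,0],[0,-0.01,0,0,0,0,0],[0,0,-0.04,0,0,0,0],[0,0,-0.05,0,0,0,0],[0,0,-0.05,0,0,0,0],[0,0,-0.04,0,0,0,0],[0,0,0,0,0,0,0]]])

```text
time_s: 10.85
tool_pos: [0.698, 0.0418, 0.2081]
tool_rot: [179.9, 0.7, 179.9]
force: [1.0, -0.9, 0.5]
grip_width: 0.0006
grasp_force: 0.0
```

Request:
play_rows(steps=[[[0.05,0,0,0,0,0,0],[0.05,0,0,0,0,0,0],[0.05,0.01,0,0,0,0,0],[0.04,0.03,0,0,0,0,0],[0.04,0.03,0,0,0,0,0],[0.02,0.045,0,0,0,0,0],[0.02,0.045,0,0,0,0,0],[0.02,0.045,0,0,0,0,0],[0,0,0,0,0,0,0],[0,0,0,0,0,0,0]]])

```text
time_s: 11.85
tool_pos: [0.4048, 0.2486, 0.1992]
tool_rot: [-179.9, -0.0, -179.9]
force: [0.5, -0.9, -0.3]
grip_width: 0.0007
grasp_force: 0.0
```

```bash
python3 - <<'E'
from h import *
import cv2
c=read_camera("scene");f=c["frame"]
cv2.imwrite("pics/s6.png",cv2.resize(f[100:330,180:460,::-1],(730,600)))
print(get_obs()["tool_pos"])
E
```

```text
[0.40554801 0.24745363 0.1993148 ]
```

View pics/s6.png

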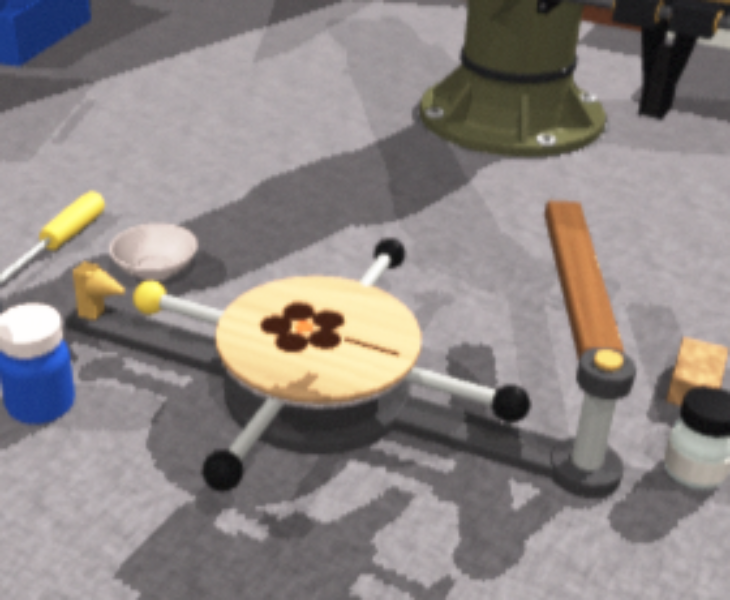

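Yellow is at (150,298), the brass tip at about (126,291) in front of it, and the rest is unmoved. I'll check the angles numerically.

```bash
python3 - <<'E'
from h import *
c=read_camera("scene")
for u,v in [(150,298),(126,290.5),(222,470),(511,403),(389,253)]:
    q=back(c,(180+u*280/730,100+v*230/600),.046);r=q[:2]-[.5844,.0731]
    print(q.round(3),np.hypot(*r).round(3),(np.degrees(np.arctan2(r[1],r[0]))+84.07)%90)
E
```

```text
[ 0.603 -0.079  0.046] 0.153 1.2298056260557502
[ 0.605 -0.103  0.046] 0.177 0.8960406121311166
[0.74  0.09  0.046] 0.156 0.2826399512778437
[0.57  0.228 0.046] 0.156 89.50733230413744
[0.433 0.058 0.046] 0.152 89.83183272368677
```

The knob is aligned within about 1°. Next I push the hand rest from outside.

Request:
play_rows(steps=[[[0.009,0.018,0,0,0,0,0],[0,0,0.04,0,0,0,0],[0,0,0.042,0,0,0,0],[0,0,0.042,0,0,0,0],[0,0,0,0,0,0,0],[0,0,0,0,0,0,0],[-0.003,-0.0142,0,0,0,0,0],[-0.003,-0.0142,0,0,0,0,0],[-0.0054,-0.0134,0,0,0,0,0],[-0.0054,-0.0134,0,0,0,0,0],[-0.0077,-0.0123,0,0,0,0,0],[-0.0077,-0.0123,0,0,0,0,0]]])

```text
time_s: 13.15
tool_pos: [0.4295, 0.1859, 0.077]
tool_rot: [179.9, 0.1, 179.9]
force: [0.4, 0.8, 0.5]
grip_width: 0.0003
grasp_force: 0.4
```

Request:
play_rows(steps=[[[-0.0097,-0.0108,0,0,0,0,0],[-0.0097,-0.0108,0,0,0,0,0],[-0.0114,-0.0089,0,0,0,0,0],[-0.0114,-0.0089,0,0,0,0,0],[-0.0128,-0.0068,0,0,0,0,0],[-0.0128,-0.0068,0,0,0,0,0],[-0.0138,-0.0045,0,0,0,0,0],[-0.0138,-0.0045,0,0,0,0,0],[0,0,0,0,0,0,0]]])

```text
time_s: 14.05
tool_pos: [0.526, 0.1236, 0.0764]
tool_rot: [-180.0, 0.1, 179.9]
force: [-0.0, 0.8, 0.0]
grip_width: 0.0002
grasp_force: 0.0
```

```bash
python3 - <<'E'
from h import *
import cv2
c=read_camera("scene");f=c["frame"]
cv2.imwrite("pics/s7.png",cv2.resize(f[100:330,180:460,::-1],(730,600)))
print(get_obs()["tool_pos"])
E
```

```text
[0.52470079 0.12423487 0.07605148]
```

View pics/s7.png

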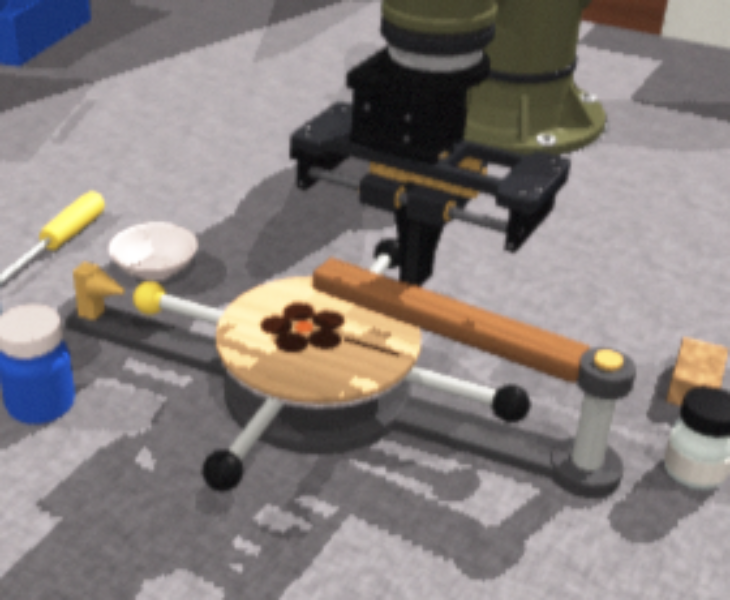

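The rest follows; its tip is at (330,272), and yellow hasn't moved. I'll do the final part slowly.

Request:
play_rows(steps=[[[-0.005,-0.0007,0,0,0,0,0],[-0.005,-0.0007,0,0,0,0,0],[-0.005,-0.0006,0,0,0,0,0],[-0.004,-0.0004,0,0,0,0,0],[-0.004,-0.0003,0,0,0,0,0],[0,0,0,0,0,0,0]]])

```text
time_s: 14.7
tool_pos: [0.5475, 0.1223, 0.076]
tool_rot: [-180.0, 0.0, -180.0]
force: [-0.1, -0.2, 0.5]
grip_width: 0.0002
grasp_force: 0.0
```

Request:
play_rows(steps=[[[-0.003,0,0,0,0,0,0],[-0.003,0,0,0,0,0,0],[0,0,0,0,0,0,0]]])

```text
time_s: 15.0
tool_pos: [0.5514, 0.1223, 0.0756]
tool_rot: [-180.0, -0.2, -180.0]
force: [-5.3, -0.8, 3.8]
grip_width: 0.0005
grasp_force: 2.5
```

Request:
play_rows(steps=[[[-0.002,0,0,0,0,0,0],[0,0,0,0,0,0,0],[0,0,0,0,0,0,0]]])

```text
time_s: 15.3
tool_pos: [0.5518, 0.1223, 0.0755]
tool_rot: [-180.0, -0.4, -180.0]
force: [-9.0, -0.5, 4.8]
grip_width: 0.0007
grasp_force: 4.3
```

Request:
play_rows(steps=[[[0.01,0,0,0,0,0,0],[0.03,0,0,0,0,0,0],[0.03,0,0,0,0,0,0],[0,0,-0.04,0,0,0,0],[0,0,-0.05,0,0,0,0],[0,0,-0.04,0,0,0,0],[0,0,0,0,0,0,0],[0,0,0,0,0,0,0]]])

```text
time_s: 16.1
tool_pos: [0.4857, 0.1228, 0.207]
tool_rot: [179.9, 0.2, -180.0]
force: [0.0, 0.4, -0.7]
grip_width: 0.0004
grasp_force: 0.0
```

```bash
python3 - <<'E'
from h import *
import cv2
c=read_camera("scene");f=c["frame"]
cv2.imwrite("pics/s8.png",cv2.resize(f[100:330,180:460,::-1],(730,600)))
for P in ([.562,.287,.103],[.5859,.0583,.103],[.603,-.081,.046]):
    u=proj(c,P);print((u-[180,100])*[730/280,600/230])
E
```

```text
[607.85531622 362.36483118]
[301.20316506 279.57532241]
[148.20365775 296.91113948]
```

View pics/s8.png

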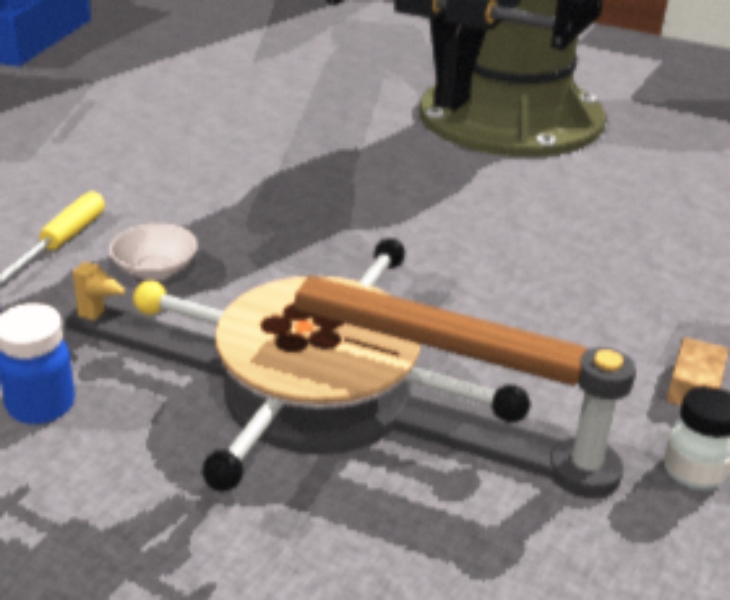

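The bar tip is at about (304,286), within about 5 mm of its predicted stop position, and it took 9 N against the stop. Yellow is at (150,298), in front of the pointer. Handing in.

```bash
python3 -c "
from cell import *
print(sign_off())"
```

```text
the job is handed in; nothing more can be done
None
```

The job is handed in (no verdict was returned): in the last camera picture the yellow knob sits within about 1° of the brass pointer, the hand rest is pushed against its stop, the robot is clear, and none of the loose things appears to have moved.

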